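# Draw out the film tray of a desk drawer unit

### The arm

A 6-joint arm with a two-finger parallel gripper is mounted at the origin on the work surface. World frame = base frame: x ahead of the robot, y to its left, z up, the work surface at z = 0. Lengths are in m, angles in rad, forces in N, time in s.
With the tool pointing down it reaches from about 0.2 to 0.875 m from the base axis. Payload 3.4 kg.
Tool frame: the origin (TCP) lies on the centre line of the jaws, within the pads' length; the fingertips stand 8 mm ahead of it and the grasp point (between the pads) lies 11 mm behind it; z points along the fingers, y is the direction in which the jaws open and shut (so a half turn about z gives the same grasp; the last joint's range is limited). The gripper opens to 94 mm and grips with 3 to 60 N. Pads are 16 mm wide; open, the fingers measure 119 mm over their backs; the gripper's body (75 mm by 177 mm) begins 78 mm behind the grasp point.
Start: joints at [-1.281, 0.276, 1.505, -0, 1.361, -0.121], TCP at [0.23, -0.527, 0.213] pointing down, gripper open.
Joint ranges: [-2.89, 2.89], [-0.75, 2.08], [0.22, 2.7], [-1.18, 4.32], [0.11, 2.71], [-2.7, 2.7]. Speed limits (rad/s): [2.57, 2.57, 3.14, 3.14, 3.14, 3.14].

### API

Orientations are given as a rotation vector (axis times angle).
In Python, from bench import ctrl gives the robot as it stands.
- The arm moves only by the tool send_rows, never from a script. Its argument "deltas" is one flat list of numbers, 5 for each row, row after row: the shift along the tool's x, y, z in m, then the turn about the tool's z in rad, then the closure in counts, from 0 (fully open) to 255 (shut). In form: [tx, ty, tz, yaw, fingers, tx, ty, tz, yaw, fingers, ...]. A call has 1 to 10 rows; each row shifts and turns the pose as measured when the row begins, along the tool's axes as they then stand; what a row does not reach is not made up. A row lasts 1/8 s, in which the tool goes at most 62.5 mm and 10.7 degrees, less where a joint would pass 70% of its speed; a pose out of reach is approached as far as the arm can. A call with a gripper value outside its range is refused whole. The fingers move at their own pace and stop on an object; the grip force is fixed at half the most. Time passes only in rows, so rows that do not move let the fingers close. It gives the time, the measured TCP pose, the force and the opening at its end, in the units of the state.
- ctrl.observe(): the state, without advancing time (a new reading comes with each control period).
- ctrl.capture(name): name is "side" or "top" or "wrist"; returns a dict with "image" (480x640x3 uint8, red, green, blue), "range_z" (480x640 float32, m along the optical axis (not along the pixel's ray), 0 where there is no reading), "intrinsics" (3x3 intrinsics, pixels), "cam_to_world" (4x4, takes a point from camera to world coordinates); the wrist camera has in their place "mount" (4x4, takes a point from camera to tool coordinates, whose origin is the TCP and whose axes are the flange's). Camera axes: x right, y up, looking along -z (the intrinsics and any distortion apply to the point x, -y, -z); pixel columns grow to the right and rows downward; lengths in m; the calibration is good to about 2 mm. A picture is of the moment at which its call begins: read the wrist's pose just before it.
- ctrl.job_done(): hands the job in, once; it reports no verdict.
Trained networks look in a picture, given as the dict that the camera call returned (one of the last four; its "shot" number tells which), for a name from the list of things; names that differ only in an ending like _2 or _b are one class to them, and where a whole thing is asked for, a point or a joint stands for the part that bears it (a point fixed in the world has none). Each returns a list of dicts, best first, with "p" (0 to 1); they miss things now and then, are a little off and sometimes report something else, mostly with a low value. They report only what shows in the picture. A call takes as long as a camera call.
- ctrl.find_in(picture, query): "bbox" ([centre column, centre row, width, height] in pixels, round what is visible of it).
- ctrl.outline_of(picture, query): "pixels" (480x640 bool, what is visible of it) and "bbox" ([centre column, centre row, width, height] in pixels, round what is visible of it).
The state is a dict: "clock": time; "qpos": joint angles; "joint_vel": joint speeds; "tau": joint torques, N m; "eef_pos": TCP position; "tool_rot": TCP orientation; "contact_force": force on the tool from outside, world axes, zero at the start; "moment": the same for the moment, N m; "finger_gap": finger opening in m.
Only numpy, scipy, OpenCV 4.12 (cv2) and the standard library are available. Lean on these libraries where they do the work, as an engineer would, in place of code of your own. Each camera call takes 0.05 s, during which the arm holds its last target.

### The job

The upper tray of the desk drawer unit has been left pulled out over the lower one. Push the upper tray fully home, then hook a fingertip behind the front lip of the lower tray, draw it out all the way to its stop and move clear. Grip nothing, slide the trays without slamming them, and leave the things around the unit where they are.

Things in the scene. Friction and masses are not known exactly. Their poses are not given: they have to be found in the camera images.
- upper_tray (a joint): opening of the upper tray in m: 0 = fully home, grows as it is drawn out towards the robot, 0.13 = its stop. A shallow white open-topped tray (240 mm wide, 330 mm long) sliding level in the unit with about 2 N of friction plus 5 N per m/s; it stays where it is left. It starts 0.07 to 0.12 out.
- lower_tray (a joint): opening of the lower tray in m: 0 = fully home, 0.13 = its stop. Same white tray but 46 mm deep and 391 mm long, same friction; starts nearly home. It slides parallel to the upper tray.
- unit: grey drawer unit, fixed to the table, two trays one above the other, 262 mm wide, 105 mm tall; the housing reaches 300 mm back. Origin on the table under the middle of the front edge of the upper tier's housing; its x axis points into the unit, so the trays come out along its -x; its y runs along the lips; z up. The lower tier's housing (61 mm tall) comes 45 mm farther forward than the upper tier's.
- upper_tray_lip_front (a point): front (robot-side) face of the upper tray's upright front lip, 240 mm wide; it moves with the tray. Origin in the middle of the face at the height of the lip's top edge, 93 mm above the table; axes as the unit's. The face is 30 mm tall and can be pushed along +x; the lip is 6 mm thick. With the tray home it lies at x = -45 mm in the unit's frame.
- upper_tray_lip_back (a point): inner face of the same upper lip, 6 mm behind the front face; origin in the middle at the lip's top edge, axes as the unit's.
- lower_tray_lip_front (a point): front (robot-side) face of the lower tray's upright front lip, 240 mm wide, moving with that tray. Origin in the middle of the face at the height of the lip's top edge, 55.5 mm above the table; axes as the unit's. With the tray home it lies at x = -106 mm in the unit's frame.
- lower_tray_lip_back (a point): inner face of the lower lip, to be hooked: origin in the middle at the lip's top edge (55.5 mm above the table), axes as the unit's; a fingertip behind it is pulled along -x. Behind it the tray is an open well: with both trays home it is 55 mm from this face back to the upper tray's front lip and 234 mm wide, the tray's floor 43 mm below the lip's top edge (12.5 mm above the table). While the upper tray is out it covers the well.
- pencil_pot: white round pot 72 mm across and 85 mm tall with pencils standing to about 120 mm, loose, on the table beside the unit; origin under its centre. To be left alone.
- ink_bottle: amber glass jar with black cap, 56 mm across, 95 mm tall, loose, on the table beside the unit; origin under its centre. To be left alone.
- pin_box: open clear plastic box of pins, 70 x 58 x 24 mm, loose, on the table beside the unit; origin under its centre. To be left alone.
- tape_roll: roll of brown tape lying flat on the table beside the unit, 80 mm across, 24 mm tall, loose; origin under its centre. To be left alone.

How it is judged:
On the way, in this order (a step that is already met when the one before it is completed fails the run):
1. the upper tray is pushed fully home (value of joint upper_tray below 0.005 m), for 0.2 s.
2. the lower tray is on its way out, pulled by a finger on the inner side or edge of its lip (value of joint lower_tray above 0.03 m and (contact force between the fingers and lower_tray_c6 above 0.5 N or contact force between the fingers and lower_tray_c4 above 0.5 N)), for 0.05 s.
3. the lower tray is drawn out to its stop (value of joint lower_tray above 0.12 m), for 0.2 s.
At the end, for the whole second after the job is handed in: The upper tray is home (within 8 mm), the lower tray is out at its stop (within 10 mm of 130 mm), and both are at rest (value of joint upper_tray below 0.008 m and value of joint lower_tray above 0.12 m and velocity of joint upper_tray between -0.01 and 0.01 m/s and velocity of joint lower_tray between -0.01 and 0.01 m/s); the robot touches nothing.
It fails at once if the upper tray's lip is pinched between the fingers (contact force between the fingers and upper_tray_c5 above 1.5 N and contact force between the fingers and upper_tray_c6 above 1.5 N).
It fails at once if the lower tray's lip is pinched between the fingers (contact force between the fingers and lower_tray_c5 above 1.5 N and contact force between the fingers and lower_tray_c6 above 1.5 N).
It fails at once if a tray is slammed (faster than 0.6 m/s) (velocity of joint any of upper_tray, lower_tray below -0.6 m/s or velocity of joint any of upper_tray, lower_tray above 0.6 m/s).
It fails at once if a thing around the unit is moved more than 20 mm, tipped or picked up (distance of any of pencil_pot, ink_bottle, pin_box, tape_roll from where it was at the start of the episode above 0.02 m).
It also fails if it takes over 45 s, if anything falls off the work surface, if the arm or the gripper's body presses on something with over 40 N, if the wrist force passes 120 N, or if a joint passes its speed limit or range.

## Working session

There is one attempt and no reset: what is moved stays moved. The work goes in short steps, Python scripts to look and compute and a tool call to move; the robot and the scene stay as the last step left them, time stands still between calls to the robot, and variables do not carry over. Pictures are saved under pics/ and viewed, and the job is handed in when it is done.

Besides the shell and the picture viewer there is one more tool, called after "Request:" as name(argument=value, ...) on one line, values as JSON. send_rows: Moves the arm, as the interface text tells. Its arguments: {"type":"object","properties":{"deltas":{"type":"array"}},"required":["deltas"]}

```bash
mkdir -p pics; ls; python3 - <<'E'
from bench import ctrl
import cv2,pickle
s=ctrl.observe(); print({k:s[k] for k in('clock','eef_pos','tool_rot','finger_gap','contact_force')})
for n in('top','side'):
    c=ctrl.capture(n); cv2.imwrite(f'pics/{n}0.png',c['image'][:,:,::-1]); pickle.dump(c,open(f'{n}0.pkl','wb'))
    print(n,c['intrinsics'].tolist(),c['cam_to_world'].round(3).tolist())
    for q in('unit','upper_tray','lower_tray','pencil_pot','ink_bottle','pin_box','tape_roll'):
        print(q,[(d['p'],d['bbox']) for d in ctrl.find_in(c,q)[:2]])
E
```

```text
pics
{'clock': 0.0, 'eef_pos': array([ 0.22945334, -0.52664583,  0.212628  ]), 'tool_rot': array([-3.07383991e+00, -6.40356605e-01,  2.24770041e-04]), 'finger_gap': 0.09353728675863152, 'contact_force': array([-0.17714509, -0.00931112,  1.47599846])}
top [[573.0464549385377, 0.0, 319.32102888007825], [0.0, 573.0464549385377, 248.5072138805276], [0.0, 0.0, 1.0]] [[0.006, 0.99, -0.144, 0.406], [-1.0, 0.006, -0.001, -0.008], [-0.0, 0.144, 0.99, 1.187], [0.0, 0.0, 0.0, 1.0]]
unit [(0.89, [376.6, 137.2, 179.3, 236.1])]
upper_tray [(0.89, [353.5, 207.9, 134.3, 92.1]), (0.67, [373.7, 137.1, 180.0, 235.2])]
lower_tray [(0.79, [340.4, 239.9, 111.0, 36.4])]
pencil_pot [(0.77, [245.9, 212.6, 43.7, 48.5])]
ink_bottle [(0.9, [229.2, 265.1, 31.9, 35.5]), (0.5, [343.9, 237.1, 111.9, 38.1])]
pin_box [(0.78, [417.4, 324.9, 36.0, 46.9])]
tape_roll [(0.6, [438.5, 275.6, 40.3, 35.7])]
side [[577.0903891107562, 0.0, 327.76989108705754], [0.0, 577.0903891107562, 233.60184761641548], [0.0, 0.0, 1.0]] [[-0.87, 0.337, -0.359, 0.213], [-0.492, -0.602, 0.628, 0.644], [-0.005, 0.724, 0.69, 0.794], [0.0, 0.0, 0.0, 1.0]]
unit [(0.88, [267.7, 184.6, 225.4, 174.9])]
upper_tray [(0.96, [311.4, 206.1, 139.1, 93.1])]
lower_tray [(0.67, [318.9, 234.8, 112.9, 78.5]), (0.24, [314.4, 202.8, 137.7, 100.8])]
pencil_pot [(0.58, [255.9, 289.1, 43.1, 68.3]), (0.22, [313.0, 204.9, 131.2, 98.6])]
ink_bottle [(0.84, [299.8, 323.4, 32.1, 63.5])]
pin_box [(0.93, [446.1, 224.1, 44.3, 35.6])]
tape_roll [(0.75, [409.5, 194.6, 38.3, 31.9])]
```

View pics/top0.png

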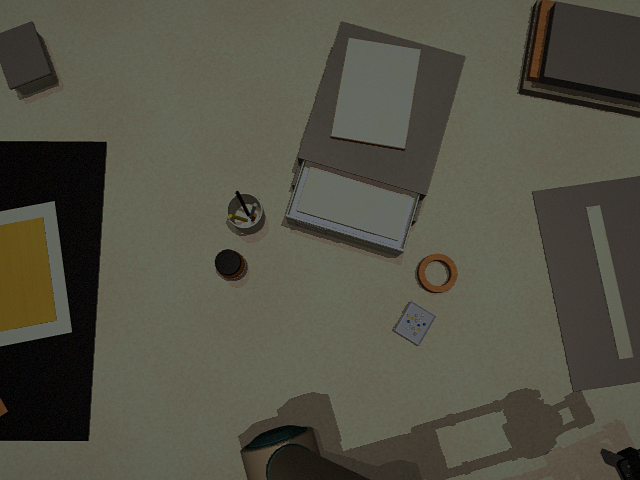

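View pics/side0.png

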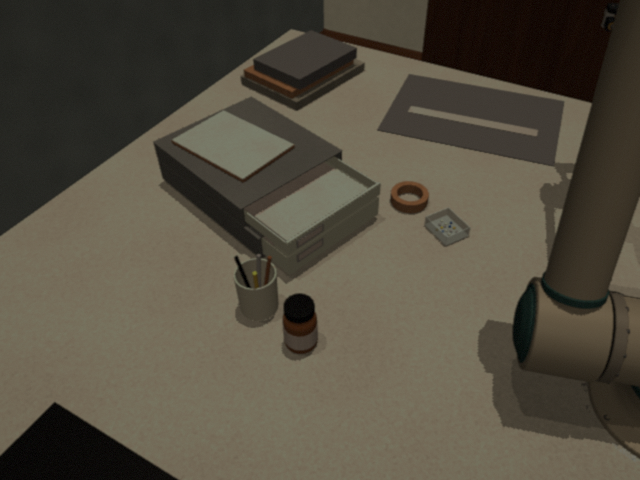

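```bash
cat > h.py <<'E'
import numpy as np,pickle,cv2
def cloud(c):
    K=c['intrinsics'];z=c['range_z'];v,u=np.mgrid[:480,:640]
    P=np.stack([(u-K[0,2])/K[0,0]*z,-(v-K[1,2])/K[1,1]*z,-z,np.ones_like(z)],-1)
    W=P@np.asarray(c['cam_to_world']).T
    W[z==0]=np.nan
    return W[...,:3]
E
python3 - <<'E'
from h import *
c=pickle.load(open('top0.pkl','rb'));W=cloud(c)
for r in range(150,262,3):
    print(r,[tuple((W[r,x]*1000).round().astype(int)) if np.isfinite(W[r,x,0]) else None for x in(300,350,400)])
print([ (x,tuple((W[120,x]*1000).round())) for x in range(270,480,8)])
E
```

```text
150 [(np.int64(759), np.int64(32), np.int64(102)), (np.int64(761), np.int64(-67), np.int64(100)), (np.int64(759), np.int64(-164), np.int64(105))]
153 [(np.int64(753), np.int64(32), np.int64(104)), (np.int64(753), np.int64(-66), np.int64(104)), (np.int64(753), np.int64(-164), np.int64(105))]
156 [(np.int64(747), np.int64(32), np.int64(103)), (np.int64(747), np.int64(-66), np.int64(104)), (np.int64(748), np.int64(-164), np.int64(103))]
159 [(np.int64(743), np.int64(32), np.int64(96)), (np.int64(740), np.int64(-66), np.int64(106)), (np.int64(742), np.int64(-164), np.int64(104))]
162 [(np.int64(743), np.int64(32), np.int64(75)), (np.int64(735), np.int64(-66), np.int64(105)), (np.int64(736), np.int64(-164), np.int64(103))]
165 [(np.int64(741), np.int64(33), np.int64(60)), (np.int64(729), np.int64(-66), np.int64(103)), (np.int64(729), np.int64(-163), np.int64(106))]
168 [(np.int64(736), np.int64(33), np.int64(58)), (np.int64(722), np.int64(-66), np.int64(105)), (np.int64(724), np.int64(-164), np.int64(103))]
171 [(np.int64(722), np.int64(32), np.int64(84)), (np.int64(716), np.int64(-66), n
[... 5349 characters left out ...]
oat64(-160.0), np.float64(112.0))), (406, (np.float64(819.0), np.float64(-176.0), np.float64(111.0))), (414, (np.float64(821.0), np.float64(-193.0), np.float64(104.0))), (422, (np.float64(822.0), np.float64(-209.0), np.float64(102.0))), (430, (np.float64(821.0), np.float64(-224.0), np.float64(106.0))), (438, (np.float64(822.0), np.float64(-240.0), np.float64(103.0))), (446, (np.float64(821.0), np.float64(-256.0), np.float64(105.0))), (454, (np.float64(861.0), np.float64(-297.0), np.float64(1.0))), (462, (np.float64(862.0), np.float64(-315.0), np.float64(-1.0))), (470, (np.float64(862.0), np.float64(-332.0), np.float64(-1.0))), (478, (np.float64(863.0), np.float64(-350.0), np.float64(-2.0)))]
```

```bash
python3 - <<'E'
from h import *
from bench import ctrl
c=pickle.load(open('top0.pkl','rb'));W=cloud(c)
m=(W[...,2]>.097)&(W[...,2]<.12); n,l,st,ce=cv2.connectedComponentsWithStats(cv2.morphologyEx(m.astype(np.uint8),cv2.MORPH_OPEN,np.ones((3,3))))
k=l[130,430];P=W[l==k][:,:2].astype(np.float32)*1000
(cx,cy),(w,h),a=cv2.minAreaRect(P);print(cx,cy,w,h,a);B=cv2.boxPoints(((cx,cy),(w,h),a));print(B.round())
# ori
for c0 in (np.deg2rad(np.arange(-20,-10,1))):
    ex=np.array([np.cos(c0),np.sin(c0)]);ey=np.array([-ex[1],ex[0]]);q=[np.percentile(P@e,[0.3,99.7]) for e in(ex,ey)];print(np.rad2deg(c0).round(),*[ (x[1]-x[0]).round(1) for x in q])
# robust front edge lines: per-column, last row z>.095 housing; and lip rows
hx=[];lx=[]
for u in range(300,420,2):
    z=W[:,u,2]; 
    rows=np.where((l[:,u]==k))[0]
    if len(rows):hx.append(W[rows.max(),u,:2]*1000)
    r2=[r for r in range(rows.max()+15,265) if z[r]>.080]
    if r2: lx.append(np.r_[W[max(r2),u]*1000])
hx=np.array(hx);lx=np.array(lx)
f=np.polyfit(hx[:,1],hx[:,0],1);print('housing',f,np.std(hx[:,0]-np.polyval(f,hx[:,1])))
g=np.polyfit(lx[:,1],lx[:,0],1);print('lip',g,np.std(lx[:,0]-np.polyval(g,lx[:,1])),lx[:,2].mean(),lx[::8].round())
for n in('pencil_pot','ink_bottle','pin_box','tape_roll'):
    pass
for n,(u,v) in dict(pot=(246,213),ink=(229,263),pin=(415,324),tape=(438,258)).items(): print(n,W[v,u].round(3))
E
```

```text
851.4915161132812 -131.0461883544922 262.7059020996094 303.2697448730469 73.51686096191406
[[ 669. -214.]
 [ 960. -300.]
 [1034.  -48.]
 [ 743.   38.]]
-20.0 304.8 268.5
-19.0 302.3 265.2
-18.0 299.8 262.3
-17.0 298.4 260.4
-16.0 298.6 260.4
-15.0 300.1 262.6
-14.0 302.2 265.7
-13.0 305.0 268.9
-12.0 307.5 272.4
-11.0 310.6 276.0
housing [2.99039666e-01 7.34132849e+02] 0.9878197357526476
lip [1.76420170e-01 6.06155678e+02] 14.106333018173038 85.26379636009746 [[ 619.   31.   82.]
 [ 611.   -1.   84.]
 [ 602.  -32.   80.]
 [ 593.  -63.   90.]
 [ 584.  -94.   85.]
 [ 574. -125.   84.]
 [ 565. -157.   80.]
 [ 623. -188.   89.]]
pot [0.65  0.145 0.021]
ink [0.536 0.166 0.095]
pin [ 0.423 -0.205  0.   ]
tape [ 0.557 -0.25   0.026]
```

Request:
send_rows(deltas=[0, 0, 0, 0.175, 255, 0, 0, 0, 0.175, 255, 0, 0, 0, 0.175, 255, 0, 0, 0, 0.174, 255, 0, 0, 0, 0, 255])

```text
clock: 1.42
eef_pos: [0.2297, -0.5272, 0.2136]
tool_rot: [3.104, -0.483, 0.0]
contact_force: [0.1, -0.7, 0.6]
finger_gap: 0.0475
```

```bash
cat >> h.py <<'E'
from scipy.spatial.transform import Rotation as R
O=np.array([.707,-.088]);Y=np.deg2rad(-16.5)
EX=np.array([np.cos(Y),np.sin(Y)]);EY=np.array([-EX[1],EX[0]])
def st(s,tgt=None):
    M=R.from_rotvec(s['tool_rot']).as_matrix();p=s['eef_pos']
    d=p[:2]-O
    print('t',round(s['clock'],2),'unit xyz',round(d@EX,4),round(d@EY,4),p[2].round(4),'toolx yaw',np.rad2deg(np.arctan2(M[1,0],M[0,0])).round(2),'tilt',M[2].round(3),'F',s['contact_force'].round(1),'gap',s['finger_gap'],'q6',s['qpos'].round(2))
    if tgt is not None:
        w=np.r_[O+tgt[0]*EX+tgt[1]*EY,tgt[2]]; print('delta tool',(M.T@(w-p)).round(4))
E
python3 - <<'E'
from h import *
from bench import ctrl
st(ctrl.observe(),(-.18,0,.2))
E
```

```text
t 1.43 unit xyz -0.333 -0.5567 0.2136 toolx yaw -17.7 tilt [ 0.  0. -1.] F [ 0.1 -0.7  0.6] gap 0.04749318913953675 q6 [-1.28  0.28  1.5   0.    1.36  0.6 ]
delta tool [ 0.1412 -0.5598  0.0135]
```

Request:
send_rows(deltas=[0.014, -0.056, 0.001, -0.021, 255, 0.014, -0.056, 0.001, 0, 255, 0.014, -0.056, 0.001, 0, 255, 0.014, -0.056, 0.001, 0, 255, 0.014, -0.056, 0.001, 0, 255, 0.014, -0.056, 0.001, 0, 255, 0.014, -0.056, 0.001, 0, 255, 0.014, -0.056, 0.001, 0, 255, 0.014, -0.056, 0.001, 0, 255, 0.014, -0.056, 0.001, 0, 255])

```text
clock: 2.68
eef_pos: [0.5261, -0.0172, 0.2039]
tool_rot: [3.11, -0.411, 0.012]
contact_force: [0.4, -1.1, -0.3]
finger_gap: 0.0008
```

```bash
python3 - <<'E'
from h import *
from bench import ctrl
st(ctrl.observe(),(-.16,0,.078))
c=ctrl.capture('top');cv2.imwrite('pics/top1.png',c['image'][:,:,::-1])
c=ctrl.capture('side');cv2.imwrite('pics/side1.png',c['image'][:,:,::-1])
W=cloud(c);m=ctrl.outline_of(c,'upper_tray_lip_front')
print(m[0]['p'],m[0]['bbox']) if m else print('none')
if m:
    P=W[m[0]['pixels']];P=P[np.isfinite(P[:,0])];x=(P[:,:2]-O)@EX;y=(P[:,:2]-O)@EY
    for a,b in((.085,.1),(.07,.085),(.055,.065)):
        k=(P[:,2]>a)&(P[:,2]<b);print(a,k.sum(),np.percentile(x[k],[1,5,20,50]).round(4),np.percentile(y[k],[1,99]).round(3))
    k=(P[:,2]<.09)&(x<np.percentile(x,10)+.01); f=np.polyfit(y[k],x[k],1);print(f)
E
```

```text
t 2.67 unit xyz -0.1935 0.0165 0.2039 toolx yaw -15.07 tilt [ 0.009  0.004 -1.   ] F [ 0.4 -1.1 -0.3] gap 0.0007776988262933465 q6 [-0.16  0.2   1.63 -0.    1.3   1.67]
delta tool [0.032  0.0169 0.1262]
0.63 [311.9, 209.2, 135.5, 86.8]
0.085 583 [-0.1177 -0.1168 -0.1156 -0.1137] [-0.121  0.119]
0.07 4644 [-0.1176 -0.1161 -0.0863 -0.0443] [-0.118  0.119]
0.055 210 [-0.1172 -0.1163 -0.1155 -0.1138] [-0.12   0.119]
[ 0.00135106 -0.11519047]
```

Request:
send_rows(deltas=[0.006, 0.008, 0.02, 0.025, 255, 0.006, 0.008, 0.03, 0, 255, 0.006, 0, 0.03, 0, 255, 0, 0, 0.03, 0, 255, 0, 0, 0.012, 0, 255, 0, 0, 0, 0, 255])

```text
clock: 3.58
eef_pos: [0.5385, -0.0451, 0.0803]
tool_rot: [3.103, -0.435, 0.014]
contact_force: [0.2, -0.6, 1.1]
finger_gap: 0.0009
```

```bash
python3 - <<'E'
from h import *
from bench import ctrl
st(ctrl.observe(),(-.053,0,.078))
c=ctrl.capture('side');cv2.imwrite('pics/side2.png',c['image'][:,:,::-1])
E
```

```text
t 3.58 unit xyz -0.1738 -0.0067 0.0803 toolx yaw -15.95 tilt [ 0.01   0.007 -1.   ] F [ 0.2 -0.6  1.1] gap 0.0008931254894496062 q6 [-0.21  0.33  1.79 -0.01  1.02  1.65]
delta tool [ 0.1208 -0.0056  0.0034]
```

View pics/side2.png

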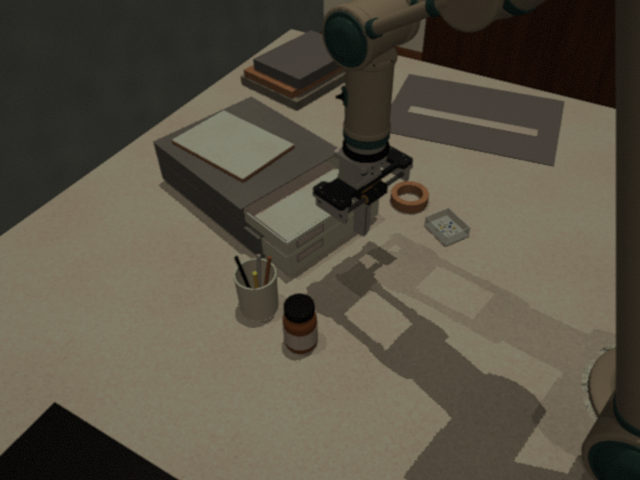

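The shut fingers (tip near col 364, row 232) stand in front of the upper lip, with the gripper body parallel to it and clear of the pot, jar and tape. I'll push now.

Request:
send_rows(deltas=[0.02, 0, 0.001, 0.008, 255, 0.02, 0, 0.001, 0, 255, 0.02, 0, 0, 0, 255, 0.02, 0, 0, 0, 255, 0.02, 0, 0, 0, 255])

```text
clock: 4.25
eef_pos: [0.6329, -0.0732, 0.0852]
tool_rot: [3.102, -0.444, 0.009]
contact_force: [-1.8, 0.8, -3.1]
finger_gap: 0.0004
```

```bash
python3 - <<'E'
from h import *
from bench import ctrl
st(ctrl.observe(),(-.053,0,.078))
E
```

```text
t 4.25 unit xyz -0.0753 -0.0069 0.0852 toolx yaw -16.28 tilt [ 0.006  0.007 -1.   ] F [-1.8  0.8 -3.1] gap 0.00035481909873287315 q6 [-0.22  0.45  1.56 -0.01  1.12  1.64]
delta tool [ 0.0222 -0.0068  0.0073]
```

Request:
send_rows(deltas=[0.01, 0, 0.004, 0, 255, 0.008, 0, 0.003, 0, 255, 0.005, 0, 0.001, 0, 255, 0.004, 0, 0, 0, 255, 0.003, 0, 0, 0, 255])

```text
clock: 4.88
eef_pos: [0.6536, -0.0795, 0.0798]
tool_rot: [3.105, -0.443, -0.02]
contact_force: [-5.8, 1.5, 4.2]
finger_gap: 0.0006
```

```bash
python3 - <<'E'
from h import *
from bench import ctrl
st(ctrl.observe(),(-.053,0,.078))
E
```

```text
t 4.88 unit xyz -0.0536 -0.007 0.0798 toolx yaw -16.24 tilt [-0.012  0.007 -1.   ] F [-5.8  1.5  4.2] gap 0.0006254005365694149 q6 [-0.22  0.5   1.5  -0.01  1.16  1.63]
delta tool [ 0.0006 -0.007   0.0017]
```

Request:
send_rows(deltas=[0.004, 0, 0, 0, 255, 0.005, 0, 0, 0, 255, 0.005, 0, 0, 0, 255])

```text
clock: 5.25
eef_pos: [0.6535, -0.0795, 0.08]
tool_rot: [3.107, -0.442, -0.063]
contact_force: [-8.9, 1.6, 6.6]
finger_gap: 0.0002
```

```bash
python3 - <<'E'
from h import *
from bench import ctrl
st(ctrl.observe())
E
```

```text
t 5.25 unit xyz -0.0538 -0.007 0.08 toolx yaw -16.19 tilt [-0.04   0.008 -0.999] F [-8.9  1.6  6.6] gap 0.00023908824878743625 q6 [-0.22  0.51  1.47 -0.01  1.2   1.63]
```

Request:
send_rows(deltas=[-0.012, 0, 0, 0, 255, -0.01, -0.004, 0, 0, 255, 0, 0, -0.02, 0, 255, 0, 0, 0, 0, 255])

```text
clock: 5.75
eef_pos: [0.6347, -0.0688, 0.102]
tool_rot: [3.107, -0.441, -0.053]
contact_force: [-0.1, -0.0, -0.3]
finger_gap: 0.0004
```

```bash
python3 - <<'E'
from h import *
from bench import ctrl
st(ctrl.observe(),(-.078,0,.04))
for n in('side','top'):
    c=ctrl.capture(n);cv2.imwrite(f'pics/{n}3.png',c['image'][:,:,::-1]);W=cloud(c)
    d=W[...,:2]-O;x=d@EX;y=d@EY;z=W[...,2]
    for nm,a,b,lo,hi in(('upper',.078,.094,-.1,-.02),('lower',.042,.056,-.2,-.08)):
        for y0,y1 in((-.11,-.05),(.05,.11)):
            k=(y>y0)&(y<y1)&(z>a)&(z<b)&(x>lo)&(x<hi);print(n,nm,y0,k.sum(),np.percentile(x[k],[1,5,20,50]).round(4) if k.sum() else '')
E
```

```text
t 5.75 unit xyz -0.0748 -0.0021 0.102 toolx yaw -16.15 tilt [-0.033  0.008 -0.999] F [-0.1 -0.  -0.3] gap 0.0004369204224882201 q6 [-0.21  0.46  1.5  -0.01  1.21  1.64]
delta tool [-0.0011 -0.0027  0.062 ]
side upper -0.11 152 [-0.0464 -0.0459 -0.0447 -0.0433]
side upper 0.05 216 [-0.0473 -0.0462 -0.0449 -0.0434]
side lower -0.11 146 [-0.1167 -0.1157 -0.1146 -0.1135]
side lower 0.05 199 [-0.1176 -0.1167 -0.1155 -0.1137]
top upper -0.11 46 [-0.046  -0.0456 -0.0449 -0.0441]
top upper 0.05 16 [-0.0455 -0.0453 -0.0445 -0.0433]
top lower -0.11 39 [-0.1158 -0.1158 -0.1155 -0.1144]
top lower 0.05 28 [-0.1167 -0.1164 -0.1155 -0.1139]
```

View pics/side3.png

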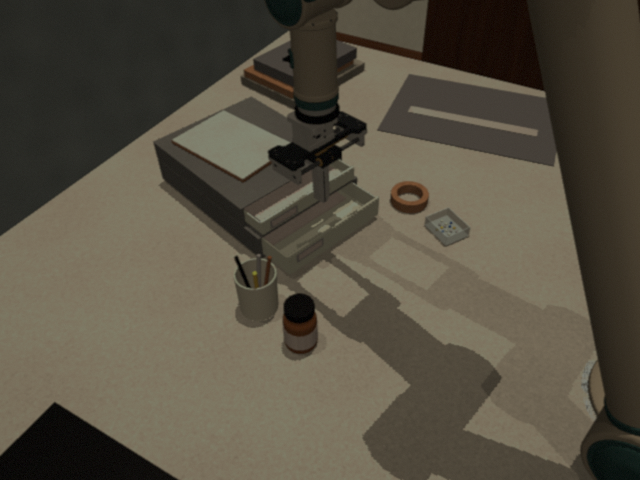

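The upper lip now sits at unit x ≈ -0.0455 (home). The lower lip face is at -0.115, about 9 mm out, with its well open at about (320, 215). Next I lower the fingertip into the well.

Request:
send_rows(deltas=[-0.007, -0.002, 0.015, 0, 255, 0, 0, 0.018, 0, 255, 0, 0, 0.015, 0, 255, 0, 0, 0.012, 0, 255, 0, 0, 0, 0, 255])

```text
clock: 6.48
eef_pos: [0.6232, -0.0641, 0.0351]
tool_rot: [3.107, -0.441, -0.064]
contact_force: [0.6, 0.4, 0.3]
finger_gap: 0.0006
```

```bash
python3 - <<'E'
from h import *
from bench import ctrl
st(ctrl.observe(),(-.222,0,.04))
E
```

```text
t 6.47 unit xyz -0.0871 -0.0009 0.0351 toolx yaw -16.17 tilt [-0.04   0.008 -0.999] F [0.6 0.4 0.3] gap 0.0005513736439239627 q6 [-0.21  0.51  1.6  -0.01  1.07  1.65]
delta tool [-0.1349 -0.0017  0.0006]
```

Request:
send_rows(deltas=[-0.015, 0, 0, 0, 255, -0.015, 0, 0.001, 0, 255, -0.018, 0, 0.001, 0, 255, -0.018, 0, 0.001, 0, 255, -0.018, 0, 0.001, 0, 255])

```text
clock: 7.1
eef_pos: [0.5444, -0.0409, 0.0368]
tool_rot: [3.107, -0.442, -0.039]
contact_force: [1.7, -0.1, -1.6]
finger_gap: 0.0001
```

```bash
python3 - <<'E'
from h import *
from bench import ctrl
st(ctrl.observe(),(-.222,0,.035))
E
```

```text
t 7.1 unit xyz -0.1692 -0.001 0.0368 toolx yaw -16.18 tilt [-0.024  0.007 -1.   ] F [ 1.7 -0.1 -1.6] gap 0.00014711303177064838 q6 [-0.2   0.4   1.8  -0.01  0.96  1.66]
delta tool [-0.0527 -0.0013  0.0031]
```

Request:
send_rows(deltas=[-0.016, 0, 0, 0, 255, -0.014, 0, 0.001, 0, 255, -0.01, 0, 0, 0, 255, -0.007, 0, 0, 0, 255, -0.005, 0, 0, 0, 255, -0.004, 0, 0, 0, 255, -0.004, 0, 0, 0, 255])

```text
clock: 7.98
eef_pos: [0.4962, -0.0266, 0.0399]
tool_rot: [3.104, -0.441, 0.009]
contact_force: [6.6, -2.8, -6.0]
finger_gap: 0.0009
```

```bash
python3 - <<'E'
from h import *
from bench import ctrl
st(ctrl.observe(),(-.222,0,.035))
E
```

```text
t 7.97 unit xyz -0.2195 -0.001 0.0399 toolx yaw -16.16 tilt [ 0.006  0.006 -1.   ] F [ 6.6 -2.8 -6. ] gap 0.0009266006610004868 q6 [-0.19  0.32  1.93 -0.01  0.89  1.67]
delta tool [-0.0025 -0.001   0.0049]
```

Request:
send_rows(deltas=[-0.005, 0, 0.001, 0, 255, -0.005, 0, 0.001, 0, 255, -0.005, 0, 0, 0, 255])

```text
clock: 8.35
eef_pos: [0.4965, -0.0266, 0.0408]
tool_rot: [3.1, -0.44, 0.055]
contact_force: [8.3, -3.9, -7.4]
finger_gap: 0.0002
```

```bash
python3 - <<'E'
from h import *
from bench import ctrl
st(ctrl.observe(),(-.222,0,.035))
E
```

```text
t 8.35 unit xyz -0.2193 -0.0009 0.0408 toolx yaw -16.15 tilt [ 0.036  0.005 -0.999] F [ 8.3 -3.9 -7.4] gap 0.00023552068678008194 q6 [-0.19  0.31  1.95 -0.01  0.85  1.67]
delta tool [-0.0029 -0.001   0.0056]
```

Request:
send_rows(deltas=[0.012, 0, 0, 0, 255, 0.01, 0, 0, 0, 255, 0, 0, -0.02, 0, 255, 0, 0, -0.04, 0, 255, 0, 0, -0.05, 0, 255, 0, 0, -0.05, 0, 255, 0, 0, 0, 0, 255])

```text
clock: 9.22
eef_pos: [0.5102, -0.0302, 0.2034]
tool_rot: [3.102, -0.441, 0.026]
contact_force: [0.2, -0.1, -0.6]
finger_gap: 0.0002
```

```bash
python3 - <<'E'
from h import *
from bench import ctrl
st(ctrl.observe())
for n in('side','top'):
    c=ctrl.capture(n);cv2.imwrite(f'pics/{n}4.png',c['image'][:,:,::-1]);W=cloud(c)
    d=W[...,:2]-O;x=d@EX;y=d@EY;z=W[...,2]
    for nm,a,b,lo,hi in(('upper',.078,.094,-.1,-.02),('lower',.042,.056,-.3,-.08)):
        for y0,y1 in((-.11,-.05),(.05,.11)):
            k=(y>y0)&(y<y1)&(z>a)&(z<b)&(x>lo)&(x<hi);print(n,nm,y0,k.sum(),np.percentile(x[k],[1,5,20,50]).round(4) if k.sum() else '')
W0=cloud(pickle.load(open('side0.pkl','rb')))
E
```

```text
t 9.22 unit xyz -0.2052 -0.0004 0.2034 toolx yaw -16.18 tilt [ 0.018  0.006 -1.   ] F [ 0.2 -0.1 -0.6] gap 0.00024784630216569467 q6 [-0.19  0.18  1.67 -0.01  1.28  1.67]
side upper -0.11 159 [-0.0463 -0.0457 -0.0445 -0.0435]
side upper 0.05 224 [-0.0475 -0.0464 -0.0451 -0.0435]
side lower -0.11 153 [-0.2368 -0.2361 -0.2353 -0.2343]
side lower 0.05 201 [-0.237  -0.2365 -0.2356 -0.2341]
top upper -0.11 92 [-0.0455 -0.0453 -0.0448 -0.0429]
top upper 0.05 140 [-0.0471 -0.0466 -0.0455 -0.044 ]
top lower -0.11 33 [-0.2361 -0.236  -0.2353 -0.2333]
top lower 0.05 42 [-0.2375 -0.2372 -0.2362 -0.2346]
```

View pics/side4.png

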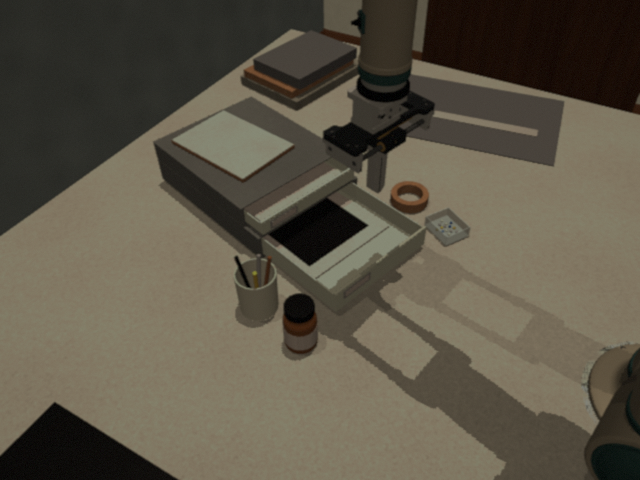

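The side picture shows the upper tray home and the lower tray fully out, its front edge around (380, 265). The pot, jar, tape and pin box sit at their original pixels, and the gripper is raised clear.

```bash
python3 - <<'E'
from bench import ctrl
print(ctrl.job_done())
E
```

```text
the job is handed in; nothing more can be done
None
```

I pushed the upper tray fully home with the shut fingers. Then I lowered a fingertip into the lower tray's well, drew that tray out by its lip to the stop, released it and raised the gripper clear. I handed the job in at about 9.3 s; no verdict is reported.

**Last checks:**
- **Upper tray:** both cameras put its lip at unit x ≈ -0.045 m, so it is home to within about 1 mm.
- **Lower tray:** both cameras put its lip at about -0.2355 m, an opening of about 0.129–0.130 m. It would not move further under a pull of about 9 N.
- **Robot:** the tool force was about 0.6 N, roughly the no-contact level, and the fingertips were about 0.19 m above the table.
- **Things around the unit:** the pot, jar, tape and pin box looked unmoved in the final side picture. I compared those by eye, not by measurement.

No check failed or disagreed. The tool tilted by about 2 degrees while pressing against the stops, which made no difference to the result.

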